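# Go and no-go check of a microscope mounting post

### The arm

A 7-joint arm with a two-finger parallel gripper is mounted at the origin on the work surface. World frame = base frame: x ahead of the robot, y to its left, z up, the work surface at z = 0. Lengths are in m, angles in rad, forces in N, time in s.
With the tool pointing down it reaches from about 0.4 to 0.875 m from the base axis. Payload 19.3 kg.
Tool frame: the origin (TCP) lies between the finger pads; the fingertips stand 17 mm ahead of it and the grasp point (between the pads) lies 2 mm behind it (bot.finger_overhang is the distance from the TCP to the fingertips, in m); z points along the fingers, y is the line along which they close (so a half turn about z gives the same grasp; the last joint's range is limited). The gripper opens to 85 mm and grips with 20 to 120 N. Pads are 22 mm wide; open, the fingers measure 114 mm over their backs; the gripper's body (76 mm by 85 mm) begins 54 mm behind the grasp point. The pads swing forward as they close: fully open they stand 13 mm farther back than shut.
Start: joints at [-1.365, 0.521, -0.036, 1.599, 0.021, 1.021, -0.113], TCP at [0.17, 0.601, 0.248] pointing down, gripper open.
Joint ranges: [-2.91, 2.91], [-0.3, 2.13], [-1.5, 1.42], [0.17, 2.43], [-1.26, 4.41], [0.16, 1.93], [-2.52, 2.52]. Speed limits (rad/s): [1.89, 1.89, 2.39, 2.39, 3.01, 3.01, 3.01].

### API

Orientations are given as [roll, pitch, yaw] about the fixed x, y, z axes, in that order (R = Rz(yaw) Ry(pitch) Rx(roll)).
In Python, from workcell import observe, grab_frame, bot gives the robot as it stands.
- The arm moves only by the shell command python3 -m crank 'ROWS' [FORCE]. ROWS is a JSON object of lists of equal length, an entry for each row: "linear": the shift along the world's x, y, z each as a share of 0.25 m, from -1 to 1, a list of three; "delta_rot": the turn, a rotation vector about the world's x, y, z each as a share of 30 degrees, from -1 to 1, a list of three; "fingers": the opening, from -1 (shut) to 1 (fully open). In form: {"linear": [[dx, dy, dz], ...], "delta_rot": [[rx, ry, rz], ...], "fingers": [fingers, ...]}. A call has 1 to 5 rows; each row is the pose to reach, as a shift and turn from the pose commanded when the call began; what a row does not reach only later rows make up. A row lasts 1/10 s, in which the tool goes at most 50 mm and 8.59 degrees, less where a joint would pass 70% of its speed; a pose out of reach is approached as far as the arm can. A call with a number of a shift or a turn outside -1 to 1 is refused whole. A call with a gripper value outside its range is refused whole. The fingers move at their own pace and stop on an object; FORCE is the grip in N (left out, the last holds). Time passes only in rows, so rows that repeat a pose let the fingers close. It gives the time, the measured TCP pose, the force, the opening and the grip force at its end, in the units of the state.
- observe(): the state, without advancing time (a new reading comes with each control period).
- grab_frame(name): name is "scene" or "top" or "wrist"; returns a dict with "image" (400x640x3 uint8, red, green, blue), "mtx" (3x3 intrinsics, pixels), "xyz" and "orientation" of the camera in the world. Camera axes: x right, y down, z forward; pixel columns grow to the right and rows downward; lengths in m; the calibration is good to about 2 mm. A picture is of the moment at which its call begins. There is no depth.
- bot.job_done(): hands the job in; it is judged then, once.
The state is a dict: "clock": time; "qpos": joint angles; "qd": joint speeds; "joint_efforts": joint torques, N m; "position": TCP position; "tool_rot": TCP orientation; "force": force on the tool from outside, world axes, zero at the start; "moment": the same for the moment, N m; "grip_width": finger opening in m; "finger_force": force on a finger pad.
Only numpy, scipy, OpenCV 4.12 (cv2) and the standard library are available. Lean on these libraries where they do the work, as an engineer would, in place of code of your own. Each camera call takes 0.05 s, during which the arm holds its last target. There are 200 camera calls.

### The job

Check the steel post with the gap gauge: lift it out of the wooden rack by its square head and, keeping it upright with its shank low between the jaws, slide it in from the flared end, right through the wide (go) gap, and on until the narrow (no-go) gap behind it stops it; press it there gently, with about 8 newtons, for about a second. Then stand the post upright and fully down in the round grey socket, set down, not dropped, and let go. Never force the post against the gauge, and leave the bottle, the jar, the white meter and the filter ring where they are.

Things in the scene. Friction and masses are not known exactly. Their poses are not given: they have to be found in the camera images.
- post_center (a point): Loose steel post, upright, 90 mm tall, about 0.28 kg: round shank 20 mm in diameter and 60 mm long, below a square head 26 x 26 mm and 30 mm tall. This point is on its axis, half-way up: 45 mm above its foot, 30 mm below the middle of the head (where to grasp). z points up along the post, x and y are square to the head's faces.
- rack: Fixed wooden block, 60 mm (x) by 140 mm (y), 35 mm tall, with three holes 26 mm in diameter and 20 mm deep in a row along its y axis, 47 mm apart. Origin: centre of its underside. The post starts in the middle hole, its foot on the hole's floor 15 mm above the bench.
- gauge: Fixed steel gap gauge, open on top. Origin: centre of the underside of its base plate, 150 (x) x 96 (y) x 10 mm. The post is pushed towards +x. Two go jaws stand at x = -45 to -25 mm, the gap between them 22 mm wide and centred on y = 0; flared guides before them widen to 32 mm at x = -53 mm. All jaws reach 50 mm above the bench. Behind the go jaws is open space up to the no-go jaws.
- nogo: Low side rails fixed on the gauge, axes as the gauge; origin at the gauge's x = 33, y = 0, z = 10 mm. They carry the rigid no-go jaws, blocks 20 mm long (x) with a 16 mm gap centred on y = 0, clamped anywhere within 28 mm: their front is 6 to 34 mm beyond the gauge's origin. NOT measured, to be felt or seen. They stop the shank with its axis 6 mm before that front.
- socket_floor (a point): Fixed round grey plastic socket, 68 mm across the foot, 60 mm across the top and 35 mm tall, with one central round hole about 26 mm in diameter and 20 mm deep. This point: the centre of the hole's floor, 15 mm above the bench.
- bottle: Bystander: small amber bottle, 40 mm across, 75 mm tall, loose. Origin at its underside.
- vial: Bystander: small glass jar with a cap, 34 mm across, 60 mm tall, loose. Origin at its underside.
- meter: Bystander: flat white meter, 60 x 95 x 22 mm, loose. Origin at its underside.
- filter_ring: Bystander: black filter ring, 54 mm across, 13 mm high, lying flat, loose. Origin at its underside.
Things that resemble listed ones, but are neither listed nor needed, are in the scene too. What is meant by the part that bears post_center is not orange, and is the smaller of those in its own colour.

How it is judged:
On the way, in this order (a step that is already met when the one before it is completed fails the run):
1. the post is upright at the flared mouth in front of the go gap, its foot at least 20 mm below the top of the jaws (z of post_center in the frame of gauge below 0.075 m and angle between post_center's own z axis and vertical below 0.07 rad and x of post_center in the frame of gauge between -0.1 and -0.055 m and y of post_center in the frame of gauge between -0.009 and 0.009 m), for 0.05 s.
2. the post is upright between the go jaws, its foot at least 20 mm below their top (z of post_center in the frame of gauge below 0.075 m and angle between post_center's own z axis and vertical below 0.07 rad and x of post_center in the frame of gauge between -0.045 and -0.025 m and y of post_center in the frame of gauge between -0.003 and 0.003 m), for 0.05 s.
3. the post is fully through the go gap and is pressed against the no-go jaws with more than 3 N for 0.6 s, upright and low (z of post_center in the frame of gauge below 0.075 m and angle between post_center's own z axis and vertical below 0.07 rad and x of post_center in the frame of gauge between -0.012 and 0.04 m and y of post_center in the frame of gauge between -0.005 and 0.005 m and contact force between post and nogo above 3 N), for 0.6 s.
At the end, for the whole second after the job is handed in: The post stands released and at rest in the round grey socket: its axis within 7 mm of the socket's, its foot within 3 mm of the hole's floor, upright within 0.08 rad (horizontal distance between post_center and socket_floor below 0.007 m and z of post_center in the frame of socket_floor below 0.048 m and angle between post_center's own z axis and vertical below 0.08 rad and linear speed of post below 0.02 m/s); the robot touches nothing.
It fails at once if the post is forced against the gauge or its jaws with more than 25 N (contact force between post and gauge above 25 N).
It fails at once if the post is cocked over by more than 0.08 rad while it bears on the gauge (angle between post_center's own z axis and vertical above 0.08 rad and contact force between post and gauge above 2 N).
It fails at once if the post is dropped into the socket (faster than 0.25 m/s in the hole) or rammed into it (more than 45 N) (contact force between post and socket above 45 N or (linear speed of post above 0.25 m/s and horizontal distance between post_center and socket_floor below 0.01 m and z of post_center in the frame of socket_floor below 0.06 m)).
It fails at once if the bottle, the jar, the white meter or the filter ring is moved more than 20 mm (distance of any of bottle, vial, meter, filter_ring from where it was at the start of the episode above 0.02 m).
It also fails if it takes over 67 s, if anything falls off the work surface, if the arm or the gripper's body presses on something with over 40 N, if the wrist force passes 120 N, or if a joint passes its speed limit or range.

## Working session

There is one attempt and no reset: what is moved stays moved. The work goes in short steps, Python scripts to look and compute and a shell command to move; the robot and the scene stay as the last step left them, time stands still between calls to the robot, and variables do not carry over. Pictures are saved under pics/ and viewed, at most 10 in all, crops included, and the job is handed in when it is done.

```bash
mkdir -p pics; ls
python3 - <<'E'
from workcell import observe, grab_frame, bot
import cv2
for n in ["scene","top"]:
    f=grab_frame(n); cv2.imwrite(f"pics/{n}0.png",f["image"][:,:,::-1]); print(n,f["mtx"],f["xyz"],f["orientation"])
s=observe(); print(s)
E
```

```text
pics
scene [[382.28290368   0.         321.86074909]
 [  0.         382.28290368 196.07552358]
 [  0.           0.           1.        ]] [ 1.1087013  -0.19737119  0.70436624] [-2.40401151 -0.0127447   1.22060308]
top [[432.6425151    0.         319.91156702]
 [  0.         432.6425151  196.65019404]
 [  0.           0.           1.        ]] [0.45245449 0.00740287 0.84900293] [-2.98903215 -0.02359646 -1.59416641]
{'clock': 0.1, 'qpos': array([-1.36521875,  0.52197553, -0.03632543,  1.59992179,  0.02118285,
        1.02109922, -0.1128195 ]), 'qd': array([ 3.60033910e-04, -1.47214740e-03,  9.61917570e-05, -1.78114425e-03,
       -7.09271356e-04, -6.72336802e-04, -1.15214800e-03]), 'joint_efforts': array([ 5.12448212e-03, -9.28483486e+01,  1.98500097e+00, -3.70532370e+01,
        1.82169437e-02,  5.37318847e-03,  1.09531106e-05]), 'position': array([0.17013732, 0.601113  , 0.24778059]), 'tool_rot': array([-3.14057457e+00,  5.69443298e-05,  2.86577340e+00]), 'force': array([0.05226565, 0.33183895, 0.08361416]), 'moment': array([ 0.02652026,  0.02697291, -0.04857754]), 'finger_force': 0.0, 'grip_width': 0.08544564123837411}
```

View pics/scene0.png

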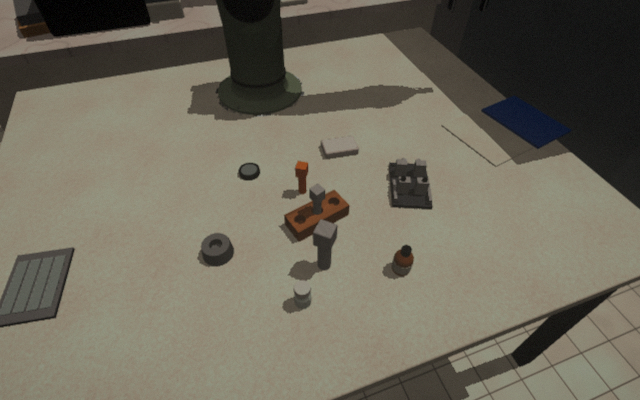

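View pics/top0.png

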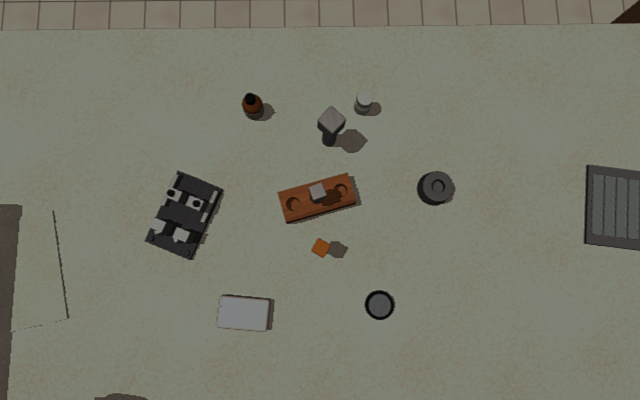

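The scene shows three posts: a small grey post in the rack (top 318,191), a larger grey post standing free (top 330,122), and an orange post (top 321,248). The right one is neither orange nor the larger grey, so I choose the rack post at (318,191). The gauge is at top (185,215), the socket at (436,188), the meter at (244,313), the bottle at (253,105), the jar at (364,102) and the ring at (379,305). Next is a close crop to check this choice.

Run:
```python
import cv2,numpy as np
t=cv2.imread("pics/top0.png")
a=cv2.resize(t[160:270,135:235],None,fx=4,fy=4,interpolation=cv2.INTER_CUBIC)
b=cv2.resize(t[160:270,270:365],None,fx=4,fy=4,interpolation=cv2.INTER_CUBIC)
im=np.hstack([a,b]); im=np.clip(im.astype(float)*1.5,0,255).astype(np.uint8)
cv2.imwrite("pics/crop1.png",im);print(im.shape)
```

```text
(440, 780, 3)
```

View pics/crop1.png

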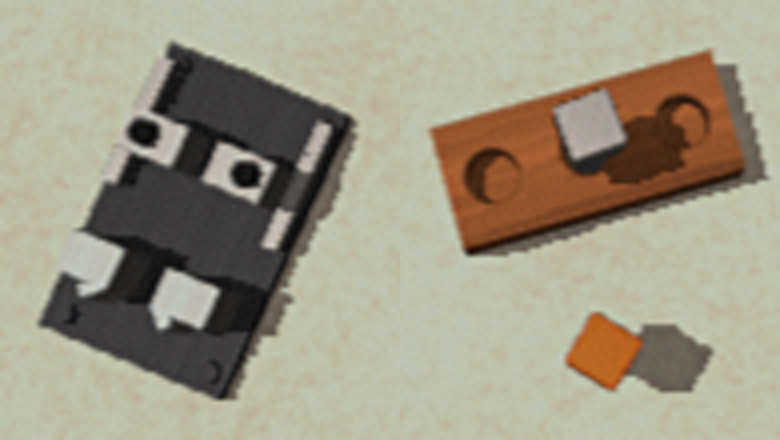

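The left half of the crop shows the gauge with the flared go jaws at the bottom (jaw tops around 90,262 and 185,298) and the bolted no-go jaws above (150,137 and 240,170). The right half shows a plain grey post in the rack's middle hole (head top around 590,128), with the orange post separate. That confirms the choice.

```bash
cat > h.py <<'E'
import numpy as np,cv2
from scipy.spatial.transform import Rotation as R
from workcell import observe, grab_frame, bot
def ray(f,px,z):
    px=np.atleast_2d(np.array(px,float)); K=np.array(f["mtx"])
    d=np.c_[px,np.ones(len(px))]@np.linalg.inv(K).T@R.from_euler("xyz",f["orientation"]).as_matrix().T
    o=np.array(f["xyz"]); return o+d*((z-o[2])/d[:,2])[:,None]
def proj(f,P):
    p=(np.atleast_2d(P)-f["xyz"])@R.from_euler("xyz",f["orientation"]).as_matrix()
    p=p@np.array(f["mtx"]).T; return p[:,:2]/p[:,2:]
E
python3 - <<'E'
from h import *
f=grab_frame("top"); im=f["image"]
c=lambda pts,x0: [((x+.5)/4-.5+x0,(y+.5)/4-.5+160) for x,y in pts]
def rep(n,P):
    P=P[:,:2]; e=P[1]-P[0]; print(n,"c",P.mean(0).round(4),"edges",[np.linalg.norm(P[i]-P[i-1]).round(4) for i in range(4)],"ang",[np.degrees(np.arctan2(*(P[(i+1)%4]-P[i])[::-1])).round(1) for i in range(4)])
rep("gauge",ray(f,c([(40,325),(170,42),(353,118),(222,398)],135),.01))
rep("rack",ray(f,c([(431-390+0,129),(712-400+10,50),(743-390,170),(466-390,250)],260-0+0),.035)) if 0 else None
rep("rack",ray(f,c([(x-400,y) for x,y in [(431,129),(712,50),(743,170),(466,250)]],270),.035))
rep("head",ray(f,c([(x-400,y) for x,y in [(555,103),(607,88),(626,140),(575,160)]],270),.105))
hsv=cv2.cvtColor(im,cv2.COLOR_RGB2HSV); g=im.max(2)
m=(g[165:210,410:465]<75).astype(np.uint8)
cs,_=cv2.findContours(m,0,1); k=max(cs,key=cv2.contourArea); print("sock mask ell",cv2.fitEllipse(k))
E
```

```text
gauge c [0.5516 0.2488] edges [np.float64(0.0946), np.float64(0.149), np.float64(0.0982), np.float64(0.1473)] ang [np.float64(-22.9), np.float64(-113.8), np.float64(155.7), np.float64(67.2)]
rack c [ 0.5767 -0.0088] edges [np.float64(0.0602), np.float64(0.1399), np.float64(0.0599), np.float64(0.1367)] ang [np.float64(-75.1), np.float64(-167.6), np.float64(105.0), np.float64(15.4)]
head c [ 0.5777 -0.0086] edges [np.float64(0.0266), np.float64(0.0237), np.float64(0.0244), np.float64(0.0239)] ang [np.float64(-74.8), np.float64(-161.6), np.float64(110.5), np.float64(17.9)]
sock mask ell ((25.246746063232422, 23.176368713378906), (33.286598205566406, 36.78276443481445), 92.58806610107422)
```

```bash
python3 -m crank '{"linear":[[0.7,-0.6,0],[0.7,-0.6,0],[0.7,-0.6,0],[0.7,-0.6,0],[0.7,-0.6,0]],"delta_rot":[[0,0,-1],[0,0,-1],[0,0,-1],[0,0,-1],[0,0,-1]],"fingers":[1,1,1,1,1]}'
python3 -m crank '{"linear":[[0.7,-0.6,0],[0.7,-0.6,0],[0.7,-0.6,0],[0.7,-0.6,0],[0.7,-0.6,0]],"delta_rot":[[0,0,-1],[0,0,-1],[0,0,-1],[0,0,-1],[0,0,-1]],"fingers":[1,1,1,1,1]}'
python3 -m crank '{"linear":[[-0.1,-0.2,0.3],[-0.1,-0.2,0.3],[-0.1,-0.2,0.3],[-0.1,-0.2,0.3],[-0.1,-0.2,0.3]],"delta_rot":[[0,0,-1],[0,0,-1],[0,0,-1],[0,0,-1],[0,0,-1]],"fingers":[1,1,1,1,1]}'
python3 - <<'E'
from h import *
f=grab_frame("wrist"); cv2.imwrite("pics/w1.png",f["image"][:,:,::-1]); print(f["mtx"],f["xyz"],f["orientation"])
s=observe(); print(s["clock"],s["position"],s["tool_rot"],s["qpos"])
E
```

```text
clock: 0.65
position: [0.3479, 0.4484, 0.2484]
tool_rot: [-3.142, 0.001, 2.336]
force: [0.1, 0.6, 0.5]
grip_width: 0.0857
finger_force: 0.0
clock: 1.15
position: [0.5226, 0.2981, 0.2482]
tool_rot: [3.141, 0.001, 1.813]
force: [-0.7, 0.7, 0.7]
grip_width: 0.0854
finger_force: 0.0
clock: 1.65
position: [0.4951, 0.2514, 0.3233]
tool_rot: [-3.142, -0.0, 1.294]
force: [0.0, 0.1, 0.4]
grip_width: 0.0853
finger_force: 0.0
[[345.498606     0.         318.91725378]
 [  0.         345.498606   197.69274212]
 [  0.           0.           1.        ]] [0.51750205 0.33241595 0.45054348] [ 2.81244804e+00 -1.10700985e-04 -2.77230927e-01]
1.7 [0.49505613 0.25154721 0.32318299] [-3.14148263e+00  1.93455553e-04  1.29718583e+00] [-0.90759685  0.36164761  0.44626169  1.70961974 -0.17131727  1.10924666
 -0.68350095]
```

View pics/w1.png

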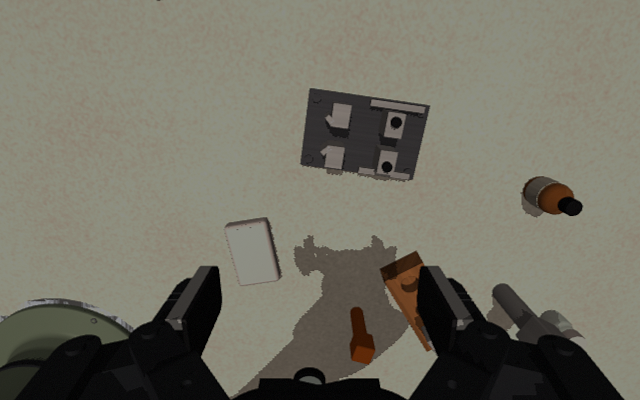

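The wrist view shows the gauge at (365,135) clear of the fingers, with the rack partly hidden behind the right finger at (410,290). I'll go lower for a sharper look at the gauge.

```bash
python3 -m crank '{"linear":[[0.12,-0.1,-0.68],[0.12,-0.1,-0.68],[0.12,-0.1,-0.68],[0.12,-0.1,-0.68],[0.12,-0.1,-0.68]],"delta_rot":[[0,0,0],[0,0,0],[0,0,0],[0,0,0],[0,0,0]],"fingers":[1,1,1,1,1]}'
python3 -m crank '{"linear":[[0,0,0],[0,0,0]],"delta_rot":[[0,0,0],[0,0,0]],"fingers":[1,1]}' | head -2
python3 - <<'E'
from h import *
import pickle
f=grab_frame("wrist"); pickle.dump(f,open("w2.pkl","wb"))
print(f["xyz"],f["orientation"], proj(f,[[.5516,.2488,.01]]))
im=np.clip(f["image"][60:340,140:520,::-1].astype(float)*1.4,0,255).astype(np.uint8)
cv2.imwrite("pics/w2.png",cv2.resize(im,None,fx=2,fy=2,interpolation=cv2.INTER_CUBIC))
E
```

```text
clock: 2.2
position: [0.5241, 0.2249, 0.15]
tool_rot: [-3.138, 0.004, 1.296]
force: [0.3, -0.2, 0.3]
grip_width: 0.0856
finger_force: 0.0
clock: 2.4
position: [0.5257, 0.227, 0.1549]
[0.54778263 0.30793027 0.28225228] [ 2.81411798e+00 -1.45358659e-03 -2.74886179e-01] [[343.13176525 154.25216173]]
```

View pics/w2.png

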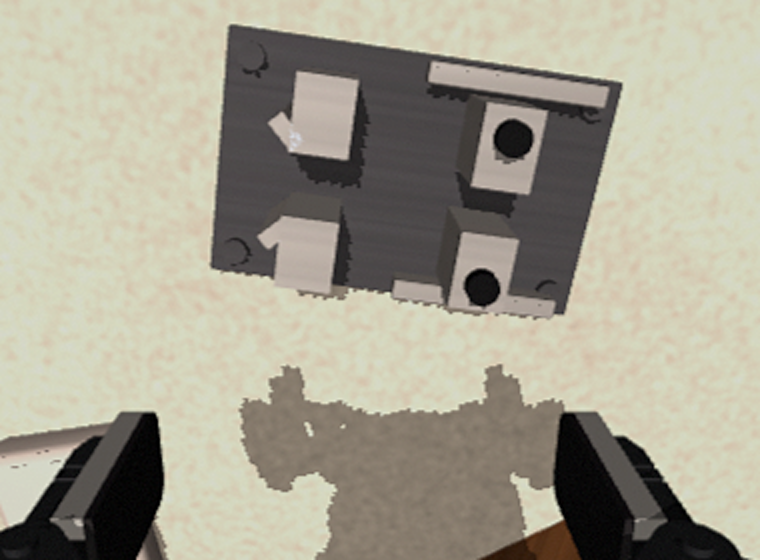

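The close view shows the gauge clearly. In crop pixels, the go gap lies between the edges (289,152)-(349,160) and (283,214)-(339,222). The no-go gap lies between (471,185)-(529,194) and (462,232)-(518,239).

Run:
```python
from h import *
import pickle
f=pickle.load(open("w2.pkl","rb"))
full=lambda P:[((x+.5)/2-.5+140,(y+.5)/2-.5+60) for x,y in P]
B=ray(f,full([(211,268),(230,25),(622,83),(565,315)]),.01)[:,:2]
print("base c",B.mean(0),"edges",[np.linalg.norm(B[i]-B[i-1]).round(4) for i in range(4)])
J=ray(f,full([(289,152),(349,160),(283,214),(339,222),(471,185),(529,194),(462,232),(518,239)]),.05)[:,:2]
m=lambda a:J[list(a)].mean(0)
go,ng=m(range(4)),m(range(4,8)); d=ng-go; th=np.arctan2(d[1],d[0]); print("go mid",go,"nogo mid",ng,"dist",np.linalg.norm(d),"yaw",np.degrees(th))
th2=[np.degrees(np.arctan2(*(b-a)[::-1])) for a,b in [(B[0],B[3]),(B[1],B[2])]+[(J[i],J[i+1]) for i in (0,2,4,6)]]; print(np.round(th2,1))
u=d/np.linalg.norm(d); n=np.array([-u[1],u[0]])
L=lambda P:np.c_[(P-go)@u-.035,(P-go)@n].round(4)
print("in gauge frame (go mid=-35):\n",L(B),"\n",L(J)); print("origin",go+.035*u)
```

```text
base c [0.55312412 0.25227215] edges [np.float64(0.1503), np.float64(0.0956), np.float64(0.1492), np.float64(0.0958)]
go mid [0.52112868 0.26648554] nogo mid [0.57821784 0.24120324] dist 0.062436900088521693 yaw -23.88646964860041
[-23.8 -23.7 -23.4 -24.1 -24.6 -23.1]
in gauge frame (go mid=-35):
 [[-0.0749 -0.048 ]
 [-0.0749  0.0476]
 [ 0.0744  0.048 ]
 [ 0.0754 -0.0478]] 
 [[-0.0451  0.0107]
 [-0.0248  0.0109]
 [-0.0448 -0.0107]
 [-0.0253 -0.0108]
 [ 0.0174  0.0083]
 [ 0.0376  0.0081]
 [ 0.0175 -0.0083]
 [ 0.0373 -0.0081]]
origin [0.55313092 0.25231314]
```

```bash
python3 -m crank '{"linear":[[0,0,0.26],[0,-0.5,0.26],[0,-0.5,0.26],[0,-0.5,0.26],[0,-0.5,0.26]],"delta_rot":[[0,0,-0.99],[0,0,-0.99],[0,0,-0.99],[0,0,-0.99],[0,0,-0.99]],"fingers":[1,1,1,1,1]}'|head -1
python3 -m crank '{"linear":[[0,-0.5,0],[0,-0.5,0],[0,-0.5,0],[0,-0.5,0],[0,-0.5,0]],"delta_rot":[[0,0,-0.99],[0,0,-0.99],[0,0,-0.99],[0,0,-0.99],[0,0,-0.99]],"fingers":[1,1,1,1,1]}'|head -1
python3 -m crank '{"linear":[[0,0,0],[0,0,0]],"delta_rot":[[0,0,0],[0,0,0]],"fingers":[1,1]}'
python3 - <<'E'
from h import *
import pickle
f=grab_frame("wrist"); pickle.dump(f,open("w3.pkl","wb"))
print(f["xyz"],f["orientation"], proj(f,[[.577,-.009,.105]]),observe()["qpos"])
im=np.clip(f["image"][60:340,140:520,::-1].astype(float)*1.4,0,255).astype(np.uint8)
cv2.imwrite("pics/w3.png",cv2.resize(im,None,fx=2,fy=2,interpolation=cv2.INTER_CUBIC))
E
```

```text
clock: 2.95
clock: 3.45
clock: 3.65
position: [0.5254, -0.0225, 0.2184]
tool_rot: [-3.141, -0.0, 0.262]
force: [-0.4, 0.6, 0.0]
grip_width: 0.0851
finger_force: 0.0
[ 6.05716653e-01 -3.25681297e-04  3.45661652e-01] [ 2.81241319e+00  1.25069490e-03 -1.30880437e+00] [[320.723899  125.7734806]] [-0.58507473  0.49747589  0.71467677  1.91754904 -0.41877256  0.87935461
 -0.96636957]
```

View pics/w3.png

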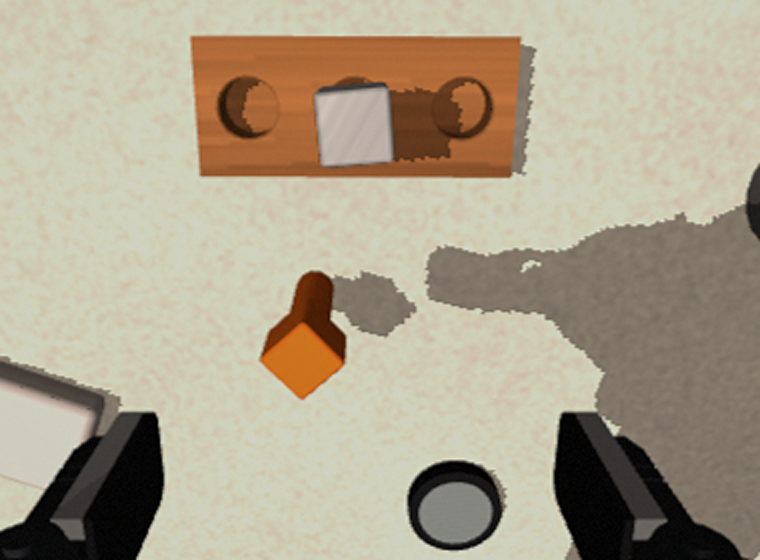

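The view shows the grey square head at crop (354,126), turned about 4 degrees relative to the rack, with the orange post at (303,360) clearly separate.

Run:
```python
from h import *
import pickle
f=pickle.load(open("w3.pkl","rb"))
full=lambda P:[((x+.5)/2-.5+140,(y+.5)/2-.5+60) for x,y in P]
for n,c,z in [("head",[(315,92),(388,86),(394,160),(321,166)],.105),("rack",[(191,37),(520,37),(511,177),(202,177)],.035)]:
    B=ray(f,full(c),z)[:,:2]
    print(n,B.mean(0),[np.linalg.norm(B[i]-B[i-1]).round(4) for i in range(4)],[np.degrees(np.arctan2(*(B[(i+1)%4]-B[i])[::-1])).round(1) for i in range(4)])
# top cam socket
t=grab_frame("top")["image"]; im=np.clip(t[150:230,395:475,::-1].astype(float)*1.6,0,255).astype(np.uint8)
cv2.imwrite("pics/sock.png",cv2.resize(im,None,fx=5,fy=5,interpolation=cv2.INTER_CUBIC))
```

```text
head [ 0.57810537 -0.00605683] [np.float64(0.0251), np.float64(0.0247), np.float64(0.025), np.float64(0.0255)] [np.float64(-70.4), np.float64(-159.4), np.float64(109.7), np.float64(18.6)]
rack [ 0.57750435 -0.00641467] [np.float64(0.06), np.float64(0.1398), np.float64(0.0599), np.float64(0.14)] [np.float64(-75.0), np.float64(-164.6), np.float64(105.0), np.float64(15.3)]
```

```bash
python3 -m crank '{"linear":[[0.21,0.065,0],[0.21,0.065,-0.1],[0.21,0.065,-0.25],[0.21,0.065,-0.4],[0.21,0.065,-0.522]],"delta_rot":[[0,0,0.15],[0,0,0.15],[0,0,0.15],[0,0,0.15],[0,0,0.15]],"fingers":[1,1,1,1,1]}'
python3 -m crank '{"linear":[[0,0,0],[0,0,0]],"delta_rot":[[0,0,0],[0,0,0]],"fingers":[1,1]}'
for i in 1; do python3 -m crank '{"linear":[[0,0,0],[0,0,0],[0,0,0],[0,0,0],[0,0,0]],"delta_rot":[[0,0,0],[0,0,0],[0,0,0],[0,0,0],[0,0,0]],"fingers":[-0.1,-0.25,-0.4,-1,-1]}' 80; done
python3 -m crank '{"linear":[[0,0,0],[0,0,0],[0,0,0],[0,0,0],[0,0,0]],"delta_rot":[[0,0,0],[0,0,0],[0,0,0],[0,0,0],[0,0,0]],"fingers":[-1,-1,-1,-1,-1]}' 80
```

```text
clock: 4.25
position: [0.5773, -0.0069, 0.0858]
tool_rot: [-3.141, 0.001, 0.338]
force: [0.3, 0.8, 0.6]
grip_width: 0.0857
finger_force: 0.0
clock: 4.45
position: [0.5779, -0.0075, 0.0885]
tool_rot: [3.142, 0.0, 0.337]
force: [0.2, 0.4, 0.1]
grip_width: 0.0852
finger_force: 0.0
clock: 4.95
position: [0.578, -0.0072, 0.0885]
tool_rot: [-3.141, -0.001, 0.337]
force: [-2.1, 1.6, 11.3]
grip_width: 0.025
finger_force: 78.3
clock: 5.45
position: [0.578, -0.0072, 0.0885]
tool_rot: [-3.141, -0.001, 0.337]
force: [-2.3, 0.4, 10.9]
grip_width: 0.0251
finger_force: 78.3
```

View pics/sock.png

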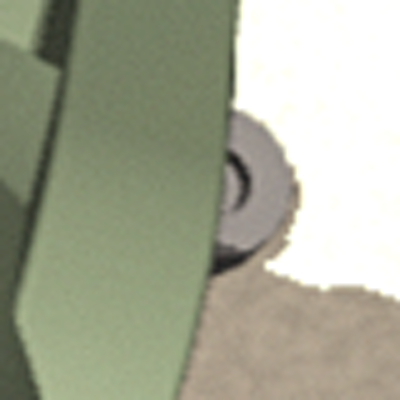

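The socket view is mostly hidden by the arm; only its right edge shows. I'll measure it later, from another view. The post is gripped at a width of 25 mm, so I'll lift it.

```bash
python3 -m crank '{"linear":[[0,0,0.08],[0,0,0.2],[0,0,0.34],[0,0,0.46],[0,0,0.48]],"delta_rot":[[0,0,0],[0,0,0],[0,0,0],[0,0,0],[0,0,0]],"fingers":[-1,-1,-1,-1,-1]}'
python3 -m crank '{"linear":[[-0.03,0.1,0],[-0.08,0.22,0],[-0.12,0.35,0],[-0.17,0.5,0],[-0.2,0.59,0]],"delta_rot":[[0,0,0.15],[0,0,0.3],[0,0,0.5],[0,0,0.7],[0,0,0.78]],"fingers":[-1,-1,-1,-1,-1]}'
python3 -m crank '{"linear":[[-0.03,0.1,0],[-0.08,0.22,0],[-0.12,0.35,0],[-0.17,0.5,0],[-0.2,0.59,0]],"delta_rot":[[0,0,0.15],[0,0,0.3],[0,0,0.5],[0,0,0.7],[0,0,0.78]],"fingers":[-1,-1,-1,-1,-1]}'
python3 -m crank '{"linear":[[0,0,0],[0,0,0]],"delta_rot":[[0,0,0],[0,0,0]],"fingers":[-1,-1]}'
python3 -c "
from h import *
s=observe();p=s['position'];print(p,np.degrees(s['tool_rot']),s['qpos'],((np.array([.4752,.2862,.0935])-p)/.25).round(3))"
```

```text
clock: 5.95
position: [0.5788, -0.0076, 0.2109]
tool_rot: [3.141, -0.004, 0.337]
force: [-0.1, 0.7, -2.8]
grip_width: 0.0252
finger_force: 79.0
clock: 6.45
position: [0.5263, 0.143, 0.2071]
tool_rot: [-3.14, 0.001, 0.752]
force: [0.6, -0.3, -2.7]
grip_width: 0.0248
finger_force: 79.1
clock: 6.95
position: [0.4761, 0.2904, 0.207]
tool_rot: [-3.14, 0.0, 1.16]
force: [0.6, 0.5, -2.0]
grip_width: 0.0254
finger_force: 79.0
clock: 7.15
position: [0.4773, 0.2875, 0.2072]
tool_rot: [-3.141, 0.001, 1.154]
force: [0.4, -1.1, -2.5]
grip_width: 0.0247
finger_force: 79.0
[0.47733206 0.28749209 0.20718185] [-1.79976637e+02  5.51836702e-02  6.61061673e+01] [-0.97397092  0.5042935   0.45442124  1.83983016 -0.28275959  0.86254375
 -0.79981502] [-0.009 -0.005 -0.455]
```

```bash
python3 -m crank '{"linear":[[-0.009,-0.005,-0.08],[-0.009,-0.005,-0.2],[-0.009,-0.005,-0.33],[-0.009,-0.005,-0.43],[-0.009,-0.005,-0.453]],"delta_rot":[[0,0,0],[0,0,0],[0,0,0],[0,0,0],[0,0,0]],"fingers":[-1,-1,-1,-1,-1]}'|head -1
python3 -m crank '{"linear":[[0,0,0],[0,0,0]],"delta_rot":[[0,0,0],[0,0,0]],"fingers":[-1,-1]}'
python3 - <<'E'
from h import *
import pickle
f=grab_frame("wrist"); pickle.dump(f,open("w4.pkl","wb"))
print(f["xyz"],f["orientation"], observe()["position"])
im=np.clip(f["image"][120:400,190:570,::-1].astype(float)*1.6,0,255).astype(np.uint8)
cv2.imwrite("pics/w4.png",cv2.resize(im,None,fx=2,fy=2,interpolation=cv2.INTER_CUBIC))
E
```

```text
clock: 7.65
clock: 7.85
position: [0.4762, 0.2861, 0.0956]
tool_rot: [3.141, -0.001, 1.153]
force: [0.1, 0.4, -3.0]
grip_width: 0.0247
finger_force: 79.0
[0.50961678 0.36301935 0.22289103] [ 2.81332600e+00 -7.76864770e-04 -4.18475963e-01] [0.47621132 0.28638123 0.09581013]
```

View pics/w4.png

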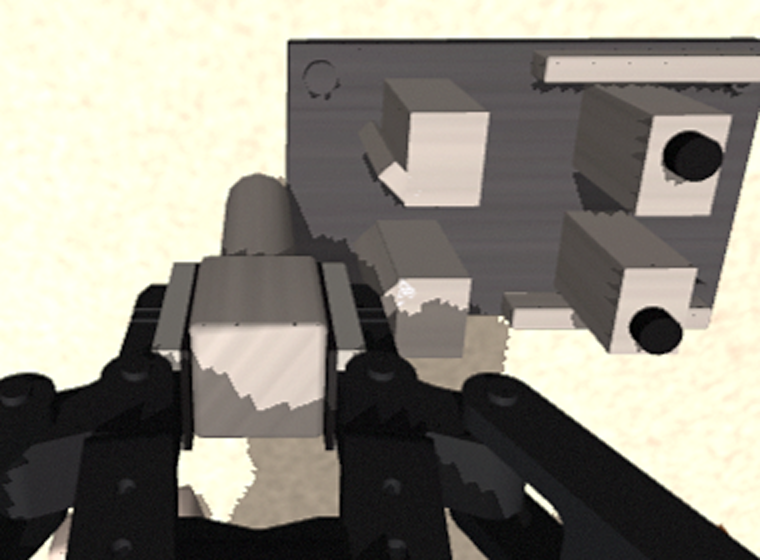

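This view shows the post upright between the pads (head top from 193,323 to 325,437). The go gap lies between jaw edges at row 207 and row 278.

Run:
```python
from h import *
import pickle
f=pickle.load(open("w4.pkl","rb"))
full=lambda P:[((x+.5)/2-.5+190,(y+.5)/2-.5+120) for x,y in P]
th=np.radians(-23.9);u=np.array([np.cos(th),np.sin(th)]);n=np.array([-u[1],u[0]]);O=np.array([.5531,.2523])
L=lambda P:(np.c_[(P[:,:2]-O)@u,(P[:,:2]-O)@n]*1000).round(1)
H=ray(f,full([(193,323),(325,323),(325,437),(191,437)]),.1123)
print("head",L(H).tolist(),L(H).mean(0)); print("jaw",L(ray(f,full([(405,207),(481,207),(408,279),(470,278),(640,215),(711,215),(625,267),(697,267)]),.05)).tolist())
p=observe()["position"];print("tcp",L(p[None]))
F=ray(f,full([(258,174)]),.0223);print("foot far edge",L(F))
```

```text
head [[-96.7, 13.4], [-72.3, 13.4], [-71.6, -12.4], [-97.9, -12.3]] [-84.625   0.525]
jaw [[-44.8, 10.0], [-24.2, 10.0], [-42.5, -11.9], [-25.1, -11.7], [19.4, 7.5], [38.7, 7.5], [18.0, -8.3], [38.1, -8.3]]
tcp [[-84.1   0. ]]
foot far edge [[-84.7   9.4]]
```

```bash
python3 -m crank '{"linear":[[0.016,-0.007,0],[0.032,-0.014,0],[0.048,-0.021,0],[0.064,-0.0285,0],[0.08,-0.0356,0]],"delta_rot":[[0,0,0],[0,0,0],[0,0,0],[0,0,0],[0,0,0]],"fingers":[-1,-1,-1,-1,-1]}'
python3 -m crank '{"linear":[[0.0073,-0.0032,0],[0.0146,-0.0065,0],[0.0219,-0.0097,0],[0.0292,-0.013,0],[0.0365,-0.0162,0]],"delta_rot":[[0,0,0],[0,0,0],[0,0,0],[0,0,0],[0,0,0]],"fingers":[-1,-1,-1,-1,-1]}'
python3 -c "
from h import *
s=observe();th=np.radians(-23.9);u=np.array([np.cos(th),np.sin(th)]);n=np.array([-u[1],u[0]]);d=s['position'][:2]-[.5531,.2523]
print(d@u,d@n,s['force'][:2]@u,s['force'][:2]@n,s['moment'])"
```

```text
clock: 8.4
position: [0.4959, 0.2772, 0.0946]
tool_rot: [3.142, 0.0, 1.153]
force: [0.3, -0.5, -3.5]
grip_width: 0.0247
finger_force: 79.0
clock: 8.9
position: [0.5047, 0.2734, 0.0945]
tool_rot: [-3.142, -0.0, 1.154]
force: [-0.1, 0.3, -2.2]
grip_width: 0.0252
finger_force: 79.0
-0.05281702873659075 -0.0002981825590113175 -0.1981307944107715 0.22006654770512113 [-0.02431678  0.00227836 -0.00180639]
```

```bash
cat > st.py <<'E'
from h import *
s=observe();th=np.radians(-23.9);u=np.array([np.cos(th),np.sin(th)]);n=np.array([-u[1],u[0]]);d=s['position'][:2]-[.5531,.2523]
print("t %.2f gx %.1f gy %.1f z %.1f Fx %.1f Fy %.1f Fz %.1f"%(s['clock'],d@u*1e3,d@n*1e3,s['position'][2]*1e3,s['force'][:2]@u,s['force'][:2]@n,s['force'][2]),s['moment'].round(2),s['tool_rot'].round(3))
E
python3 -m crank '{"linear":[[0.0073,-0.0032,0],[0.0146,-0.0065,0],[0.0219,-0.0097,0]],"delta_rot":[[0,0,0],[0,0,0],[0,0,0]],"fingers":[-1,-1,-1]}' >/dev/null; python3 st.py
python3 -m crank '{"linear":[[0.0073,-0.0032,0],[0.0146,-0.0065,0],[0.0219,-0.0097,0]],"delta_rot":[[0,0,0],[0,0,0],[0,0,0]],"fingers":[-1,-1,-1]}' >/dev/null; python3 st.py
```

```text
t 9.20 gx -46.8 gy -0.4 z 94.5 Fx -0.7 Fy -0.0 Fz -2.3 [-0.    0.04  0.04] [-3.142  0.     1.154]
t 9.50 gx -40.8 gy -0.4 z 94.5 Fx 0.7 Fy -0.1 Fz -1.9 [ 0.    0.05 -0.04] [-3.142  0.     1.154]
```

```bash
python3 -m crank '{"linear":[[0.0073,-0.0032,0],[0.0146,-0.0065,0],[0.0219,-0.0097,0],[0.0292,-0.013,0],[0.0365,-0.0162,0]],"delta_rot":[[0,0,0],[0,0,0],[0,0,0],[0,0,0],[0,0,0]],"fingers":[-1,-1,-1,-1,-1]}' >/dev/null; python3 st.py
python3 -m crank '{"linear":[[0.0073,-0.0032,0],[0.0146,-0.0065,0],[0.0219,-0.0097,0],[0.0292,-0.013,0],[0.0365,-0.0162,0]],"delta_rot":[[0,0,0],[0,0,0],[0,0,0],[0,0,0],[0,0,0]],"fingers":[-1,-1,-1,-1,-1]}' >/dev/null; python3 st.py
python3 -m crank '{"linear":[[0.0073,-0.0032,0],[0.0146,-0.0065,0],[0.0219,-0.0097,0],[0.0292,-0.013,0],[0.0365,-0.0162,0]],"delta_rot":[[0,0,0],[0,0,0],[0,0,0],[0,0,0],[0,0,0]],"fingers":[-1,-1,-1,-1,-1]}' >/dev/null; python3 st.py
```

```text
t 10.00 gx -30.8 gy -0.3 z 94.5 Fx -0.1 Fy -0.6 Fz -1.8 [-0.04  0.01  0.03] [-3.142  0.     1.154]
t 10.50 gx -20.8 gy -0.4 z 94.5 Fx 0.2 Fy -0.2 Fz -2.0 [ 0.01 -0.06 -0.02] [-3.142 -0.     1.154]
t 11.00 gx -10.8 gy -0.4 z 94.5 Fx 0.0 Fy 0.8 Fz -2.3 [ 0.02 -0.09  0.01] [-3.142  0.     1.154]
```

```bash
python3 -m crank '{"linear":[[0.0073,-0.0032,0],[0.0146,-0.0065,0],[0.0219,-0.0097,0],[0.0292,-0.013,0],[0.0365,-0.0162,0]],"delta_rot":[[0,0,0],[0,0,0],[0,0,0],[0,0,0],[0,0,0]],"fingers":[-1,-1,-1,-1,-1]}' >/dev/null; python3 st.py
python3 -m crank '{"linear":[[0.0037,-0.0016,0],[0.0073,-0.0032,0],[0.011,-0.0049,0],[0.0146,-0.0065,0],[0.0183,-0.0081,0]],"delta_rot":[[0,0,0],[0,0,0],[0,0,0],[0,0,0],[0,0,0]],"fingers":[-1,-1,-1,-1,-1]}' >/dev/null; python3 st.py
python3 -m crank '{"linear":[[0.0018,-0.0008,0],[0.0037,-0.0016,0],[0.0055,-0.0024,0],[0.0073,-0.0032,0],[0.0091,-0.004,0]],"delta_rot":[[0,0,0],[0,0,0],[0,0,0],[0,0,0],[0,0,0]],"fingers":[-1,-1,-1,-1,-1]}' >/dev/null; python3 st.py
python3 -m crank '{"linear":[[0.0018,-0.0008,0],[0.0037,-0.0016,0],[0.0055,-0.0024,0]],"delta_rot":[[0,0,0],[0,0,0],[0,0,0]],"fingers":[-1,-1,-1]}' >/dev/null; python3 st.py
```

```text
t 11.50 gx -0.8 gy -0.4 z 94.5 Fx -0.5 Fy 0.5 Fz -2.5 [-0.01 -0.05  0.09] [3.142 0.    1.154]
t 12.00 gx 4.1 gy -0.3 z 94.6 Fx -0.3 Fy -0.0 Fz -2.1 [ 0.01  0.02 -0.03] [-3.142 -0.     1.154]
t 12.50 gx 6.5 gy -0.4 z 94.5 Fx -0.4 Fy -0.8 Fz -3.3 [-0.01 -0.05 -0.03] [-3.142  0.     1.154]
t 12.80 gx 8.0 gy -0.3 z 94.5 Fx 1.0 Fy 0.7 Fz -2.9 [ 0.02 -0.02  0.  ] [-3.142  0.     1.154]
```

```bash
python3 -m crank '{"linear":[[0.0018,-0.0008,0],[0.0037,-0.0016,0],[0.0055,-0.0024,0]],"delta_rot":[[0,0,0],[0,0,0],[0,0,0]],"fingers":[-1,-1,-1]}' >/dev/null; python3 st.py
python3 -m crank '{"linear":[[0.0018,-0.0008,0],[0.0037,-0.0016,0]],"delta_rot":[[0,0,0],[0,0,0]],"fingers":[-1,-1]}' >/dev/null; python3 st.py
python3 -m crank '{"linear":[[0.0018,-0.0008,0]],"delta_rot":[[0,0,0]],"fingers":[-1]}' >/dev/null; python3 st.py
```

```text
t 13.10 gx 9.5 gy -0.3 z 94.6 Fx 0.2 Fy 0.2 Fz -2.3 [-0.07 -0.   -0.05] [-3.142 -0.     1.154]
t 13.30 gx 10.6 gy -0.3 z 94.5 Fx -0.1 Fy 0.3 Fz -2.6 [-0.02  0.01 -0.04] [-3.142  0.     1.154]
t 13.40 gx 11.1 gy -0.3 z 94.6 Fx 0.1 Fy 1.0 Fz -3.0 [-0.04  0.02  0.01] [ 3.142 -0.     1.154]
```

```bash
for i in 1; do
python3 -m crank '{"linear":[[0.0018,-0.0008,0]],"delta_rot":[[0,0,0]],"fingers":[-1]}' >/dev/null; python3 st.py
python3 -m crank '{"linear":[[0.0018,-0.0008,0]],"delta_rot":[[0,0,0]],"fingers":[-1]}' >/dev/null; python3 st.py
python3 -m crank '{"linear":[[0.0018,-0.0008,0]],"delta_rot":[[0,0,0]],"fingers":[-1]}' >/dev/null; python3 st.py
done
```

```text
t 13.50 gx 11.5 gy -0.4 z 94.5 Fx 0.4 Fy -0.4 Fz -3.0 [ 0.   -0.02  0.  ] [-3.142  0.     1.154]
t 13.60 gx 12.0 gy -0.3 z 94.5 Fx -0.9 Fy -1.5 Fz -1.6 [-0.01  0.23  0.03] [-3.141  0.     1.154]
t 13.70 gx 12.3 gy -0.5 z 94.4 Fx -2.1 Fy -0.3 Fz -1.3 [ 0.03  0.59 -0.05] [-3.141  0.     1.154]
```

```bash
python3 -m crank '{"linear":[[0,0,0]],"delta_rot":[[0,0,0]],"fingers":[-1]}' >/dev/null; python3 st.py
python3 -m crank '{"linear":[[0,0,0]],"delta_rot":[[0,0,0]],"fingers":[-1]}' >/dev/null; python3 st.py
```

```text
t 13.80 gx 12.3 gy -0.5 z 94.4 Fx -2.3 Fy -1.9 Fz -2.5 [-0.04  0.52  0.03] [-3.141  0.     1.154]
t 13.90 gx 12.3 gy -0.4 z 94.5 Fx -1.9 Fy -1.6 Fz -2.1 [-0.07  0.55  0.05] [-3.141  0.     1.154]
```

```bash
python3 -m crank '{"linear":[[0.0018,-0.0008,0]],"delta_rot":[[0,0,0]],"fingers":[-1]}' >/dev/null; python3 st.py
python3 -m crank '{"linear":[[0.0018,-0.0008,0]],"delta_rot":[[0,0,0]],"fingers":[-1]}' >/dev/null; python3 st.py
python3 -m crank '{"linear":[[0,0,0]],"delta_rot":[[0,0,0]],"fingers":[-1]}' >/dev/null; python3 st.py
```

```text
t 14.00 gx 12.6 gy -0.4 z 94.4 Fx -5.6 Fy -1.3 Fz -1.7 [ 0.18  1.3  -0.03] [-3.141  0.     1.154]
t 14.10 gx 12.8 gy -0.4 z 94.4 Fx -6.6 Fy -1.6 Fz 0.1 [0.38 1.87 0.03] [-3.140e+00  1.000e-03  1.154e+00]
t 14.20 gx 12.7 gy -0.4 z 94.4 Fx -5.4 Fy -1.4 Fz -0.6 [0.23 1.62 0.03] [-3.140e+00  1.000e-03  1.154e+00]
```

```bash
python3 -m crank '{"linear":[[0.0015,-0.0006,0]],"delta_rot":[[0,0,0]],"fingers":[-1]}' >/dev/null; python3 st.py
python3 -m crank '{"linear":[[0,0,0],[0,0,0],[0,0,0],[0,0,0],[0,0,0]],"delta_rot":[[0,0,0],[0,0,0],[0,0,0],[0,0,0],[0,0,0]],"fingers":[-1,-1,-1,-1,-1]}' >/dev/null; python3 st.py
python3 -m crank '{"linear":[[0.0008,-0.0003,0],[0.0008,-0.0003,0],[0.0008,-0.0003,0],[0.0008,-0.0003,0],[0.0008,-0.0003,0]],"delta_rot":[[0,0,0],[0,0,0],[0,0,0],[0,0,0],[0,0,0]],"fingers":[-1,-1,-1,-1,-1]}' >/dev/null; python3 st.py
python3 -m crank '{"linear":[[0,0,0],[0,0,0],[0,0,0],[0,0,0],[0,0,0]],"delta_rot":[[0,0,0],[0,0,0],[0,0,0],[0,0,0],[0,0,0]],"fingers":[-1,-1,-1,-1,-1]}' >/dev/null; python3 st.py
python3 - <<'E'
from h import *
import pickle
f=grab_frame("wrist"); pickle.dump(f,open("w5.pkl","wb"))
im=np.clip(f["image"][120:400,130:510,::-1].astype(float)*1.6,0,255).astype(np.uint8)
cv2.imwrite("pics/w5.png",cv2.resize(im,None,fx=2,fy=2,interpolation=cv2.INTER_CUBIC))
E
```

```text
t 14.30 gx 12.9 gy -0.4 z 94.3 Fx -8.3 Fy -1.5 Fz 1.4 [0.41 2.16 0.05] [-3.140e+00  1.000e-03  1.154e+00]
t 14.80 gx 12.9 gy -0.4 z 94.3 Fx -7.3 Fy -1.5 Fz -0.5 [ 0.38  1.9  -0.01] [-3.140e+00  1.000e-03  1.154e+00]
t 15.30 gx 12.9 gy -0.4 z 94.3 Fx -9.0 Fy -1.0 Fz 0.6 [0.4  2.15 0.05] [-3.139e+00  1.000e-03  1.154e+00]
t 15.80 gx 12.9 gy -0.4 z 94.3 Fx -8.0 Fy -1.9 Fz 1.2 [0.42 2.18 0.07] [-3.139e+00  1.000e-03  1.154e+00]
```

View pics/w5.png

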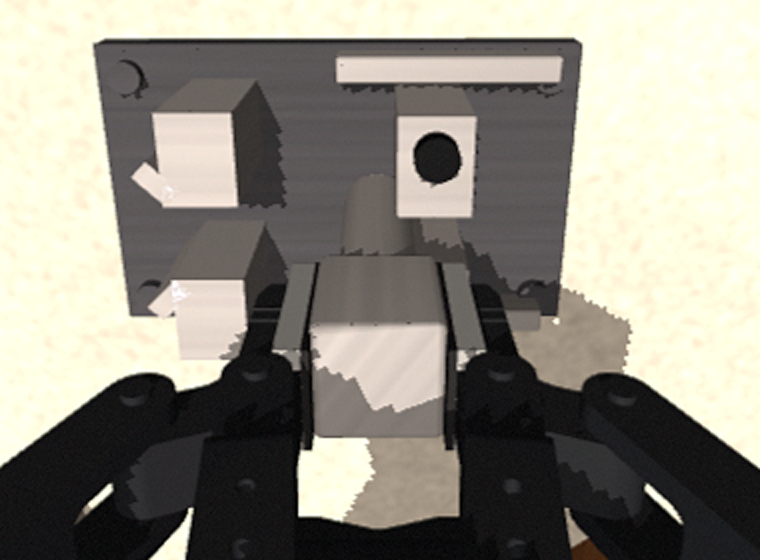

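The post is seated against the no-go jaws at an even 8 N and stays upright (head top 312,323 to 446,437, same as before). The press has lasted 1.5 s, so I'll back off, lift, and measure the socket.

```bash
python3 -m crank '{"linear":[[-0.0073,0.0032,0],[-0.0146,0.0065,0],[-0.0292,0.013,0],[-0.0365,0.0162,0],[-0.0365,0.0162,0]],"delta_rot":[[0,0,0],[0,0,0],[0,0,0],[0,0,0],[0,0,0]],"fingers":[-1,-1,-1,-1,-1]}' >/dev/null; python3 st.py
python3 -m crank '{"linear":[[0,0,0.05],[0,0,0.15],[0,0,0.3],[0,0,0.42],[0,0,0.5]],"delta_rot":[[0,0,0],[0,0,0],[0,0,0],[0,0,0],[0,0,0]],"fingers":[-1,-1,-1,-1,-1]}' >/dev/null; python3 st.py
python3 - <<'E'
from h import *
f=grab_frame("top"); im=cv2.imread("pics/top0.png")[:,:,::-1]; g=cv2.cvtColor(im,cv2.COLOR_RGB2GRAY)
m=(g[160:215,408:470]<85).astype(np.uint8)
cs,_=cv2.findContours(m,cv2.RETR_CCOMP,1)
for k in cs:
    if len(k)>=8:
        e=cv2.fitEllipse(k); c=np.array(e[0])+[408,160]; print(c.round(1),np.round(e[1],1),ray(f,[c],.035).round(4),len(k))
E
```

```text
t 16.35 gx 3.8 gy -0.1 z 94.6 Fx 0.5 Fy -0.1 Fz -2.7 [-0.02 -0.02  0.02] [ 3.142 -0.     1.154]
t 16.85 gx 4.8 gy -0.1 z 222.8 Fx 0.3 Fy -0.5 Fz -3.8 [ 0.07 -0.02 -0.03] [ 3.140e+00 -2.000e-03  1.153e+00]
[435.4 188.1] [33.7 37.2] [[ 0.5893 -0.237   0.035 ]] 102
```

```bash
python3 -m crank '{"linear":[[0,-0.08,0],[-0.01,-0.2,0],[-0.02,-0.36,0],[-0.03,-0.52,0],[-0.035,-0.68,0]],"delta_rot":[[0,0,-0.05],[0,0,-0.15],[0,0,-0.28],[0,0,-0.4],[0,0,-0.52]],"fingers":[-1,-1,-1,-1,-1]}' >/dev/null
python3 -m crank '{"linear":[[-0.007,-0.14,0],[-0.014,-0.27,0],[-0.021,-0.41,0],[-0.028,-0.54,0],[-0.035,-0.68,0]],"delta_rot":[[0,0,-0.1],[0,0,-0.2],[0,0,-0.31],[0,0,-0.42],[0,0,-0.52]],"fingers":[-1,-1,-1,-1,-1]}' >/dev/null
python3 -m crank '{"linear":[[-0.007,-0.16,0],[-0.014,-0.32,0],[-0.021,-0.48,0],[-0.028,-0.6,0],[-0.035,-0.68,0]],"delta_rot":[[0,0,-0.12],[0,0,-0.24],[0,0,-0.36],[0,0,-0.47],[0,0,-0.52]],"fingers":[-1,-1,-1,-1,-1]}' >/dev/null
python3 -m crank '{"linear":[[0,0,0],[0,0,0],[0,0,0]],"delta_rot":[[0,0,0],[0,0,0],[0,0,0]],"fingers":[-1,-1,-1]}'
python3 - <<'E'
from h import *
import pickle
f=grab_frame("wrist"); pickle.dump(f,open("w6.pkl","wb"))
print(f["xyz"],f["orientation"],observe()["qpos"],proj(f,[[.589,-.238,.035]]))
im=np.clip(f["image"][60:340,140:520,::-1].astype(float)*1.6,0,255).astype(np.uint8)
cv2.imwrite("pics/w6.png",cv2.resize(im,None,fx=2,fy=2,interpolation=cv2.INTER_CUBIC))
E
```

```text
clock: 18.7
position: [0.5304, -0.2589, 0.2195]
tool_rot: [-3.141, -0.0, 0.338]
force: [0.2, -0.5, -1.9]
grip_width: 0.0252
finger_force: 79.4
[ 0.60895019 -0.23068609  0.3466479 ] [ 2.81210771e+00  1.32061506e-03 -1.23342317e+00] [-0.09214131  0.58979866  0.66516727  1.74851422 -0.43446625  0.95534167
 -0.4853229 ] [[319.72956874 105.25886204]]
```

View pics/w6.png

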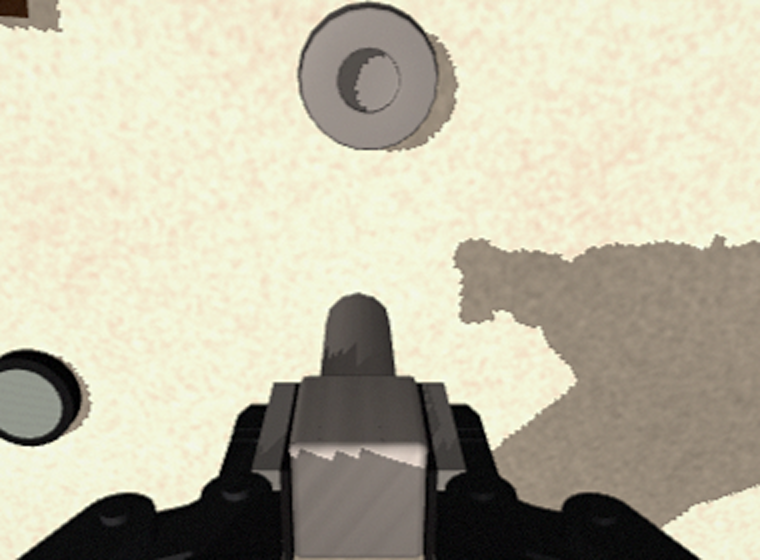

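The view shows the socket's hole rim at crop (337-400, 47-113), centred on (368.5,80). The post hangs upright, with the far edge of its foot at (358,293).

Run:
```python
from h import *
import pickle
f=pickle.load(open("w6.pkl","rb"))
full=lambda P:[((x+.5)/2-.5+140,(y+.5)/2-.5+60) for x,y in P]
E=ray(f,full([(337,80),(400,80),(368.5,47),(368.5,113)]),.035); print(np.ptp(E,axis=0)); S=E[:,:2].mean(0)
E2=ray(f,full([(299,80),(438,80),(368.5,4),(368.5,150)]),.035);print("rim centre",E2.mean(0))
s=observe();y=s['tool_rot'][2];tx=np.array([np.cos(y),np.sin(y)]);ty=np.array([tx[1],-tx[0]]);p=s["position"][:2]
F=ray(f,full([(358,293)]),s["position"][2]-.0735)[0,:2]-.010*tx
H=ray(f,full([(291,443),(427,443)]),s["position"][2]-.0735+.09)[:,:2].mean(0)-.013*tx
for n,q in [("foot",F),("head",H),("sock",S)]: print(n,q,"tool x,y mm",((q-p)@tx*1e3).round(1),((q-p)@ty*1e3).round(1))
a=F*.5+H*.5
print("shift",S-a,(S-a)/.25,(S-p)/.25)
```

```text
[0.02603501 0.02583058 0.        ]
rim centre [ 0.59471928 -0.23992024  0.035     ]
foot [ 0.52937199 -0.25821753] tool x,y mm -1.0 -0.9
head [ 0.53023513 -0.25828068] tool x,y mm -0.2 -0.5
sock [ 0.59450476 -0.23999827] tool x,y mm 66.5 3.5
shift [0.0647012  0.01825084] [0.25880481 0.07300336] [0.25562859 0.07488517]
```

```bash
python3 -m crank '{"linear":[[0.04,0.01,0],[0.1,0.03,0],[0.18,0.05,0],[0.24,0.068,0],[0.258,0.073,0]],"delta_rot":[[0,0,0],[0,0,0],[0,0,0],[0,0,0],[0,0,0]],"fingers":[-1,-1,-1,-1,-1]}' >/dev/null
python3 -m crank '{"linear":[[0,0,-0.05],[0,0,-0.15],[0,0,-0.27],[0,0,-0.37],[0,0,-0.4]],"delta_rot":[[0,0,0],[0,0,0],[0,0,0],[0,0,0],[0,0,0]],"fingers":[-1,-1,-1,-1,-1]}' >/dev/null
python3 -m crank '{"linear":[[0,0,0],[0,0,0],[0,0,0]],"delta_rot":[[0,0,0],[0,0,0],[0,0,0]],"fingers":[-1,-1,-1]}'
python3 -m crank '{"linear":[[0,0,-0.008],[0,0,-0.016],[0,0,-0.024],[0,0,-0.032],[0,0,-0.036]],"delta_rot":[[0,0,0],[0,0,0],[0,0,0],[0,0,0],[0,0,0]],"fingers":[-1,-1,-1,-1,-1]}'
python3 -m crank '{"linear":[[0,0,-0.004],[0,0,-0.008],[0,0,-0.012]],"delta_rot":[[0,0,0],[0,0,0],[0,0,0]],"fingers":[-1,-1,-1]}'
```

```text
clock: 20.05
position: [0.5954, -0.2417, 0.1208]
tool_rot: [3.141, -0.001, 0.337]
force: [-0.9, 0.2, -1.8]
grip_width: 0.0251
finger_force: 79.3
clock: 20.55
position: [0.5949, -0.2414, 0.1103]
tool_rot: [-3.141, 0.0, 0.337]
force: [0.1, 0.7, -3.0]
grip_width: 0.025
finger_force: 79.3
clock: 20.85
position: [0.595, -0.2414, 0.1075]
tool_rot: [3.142, -0.0, 0.337]
force: [0.1, -0.0, -2.1]
grip_width: 0.0254
finger_force: 79.3
```

```bash
python3 -m crank '{"linear":[[0.001,0.003,-0.004],[0.001,0.003,-0.008],[0.001,0.003,-0.012],[0.001,0.003,-0.016]],"delta_rot":[[0,0,0],[0,0,0],[0,0,0],[0,0,0]],"fingers":[-1,-1,-1,-1]}' >/dev/null; python3 st.py
python3 -m crank '{"linear":[[0,0,-0.004],[0,0,-0.008],[0,0,-0.012],[0,0,-0.016],[0,0,-0.02]],"delta_rot":[[0,0,0],[0,0,0],[0,0,0],[0,0,0],[0,0,0]],"fingers":[-1,-1,-1,-1,-1]}' >/dev/null; python3 st.py
```

```text
t 21.25 gx 238.2 gy -433.6 z 103.5 Fx 0.9 Fy 0.3 Fz -2.4 [ 0.04 -0.02  0.02] [-3.142  0.     0.337]
t 21.75 gx 238.2 gy -433.6 z 98.5 Fx -0.2 Fy 1.0 Fz -2.5 [ 0.04 -0.02  0.02] [-3.142  0.     0.337]
```

In the hole with no contact; continuing down to the floor.

```bash
python3 -m crank '{"linear":[[0,0,-0.004],[0,0,-0.008],[0,0,-0.012],[0,0,-0.016],[0,0,-0.02]],"delta_rot":[[0,0,0],[0,0,0],[0,0,0],[0,0,0],[0,0,0]],"fingers":[-1,-1,-1,-1,-1]}' >/dev/null; python3 st.py
python3 -m crank '{"linear":[[0,0,-0.003],[0,0,-0.006],[0,0,-0.009]],"delta_rot":[[0,0,0],[0,0,0],[0,0,0]],"fingers":[-1,-1,-1]}' >/dev/null; python3 st.py
python3 -m crank '{"linear":[[0,0,-0.003],[0,0,-0.006]],"delta_rot":[[0,0,0],[0,0,0]],"fingers":[-1,-1]}' >/dev/null; python3 st.py
```

```text
t 22.25 gx 238.2 gy -433.6 z 93.5 Fx -0.2 Fy 0.0 Fz -1.3 [-0.02 -0.    0.02] [-3.142 -0.     0.337]
t 22.55 gx 238.2 gy -433.6 z 91.3 Fx -0.4 Fy -0.1 Fz -3.0 [-0.01 -0.01  0.02] [ 3.142 -0.     0.337]
t 22.75 gx 238.2 gy -433.6 z 89.7 Fx 0.1 Fy -0.5 Fz -2.1 [-0.05 -0.04  0.01] [-3.142 -0.     0.337]
```

```bash
python3 -m crank '{"linear":[[0,0,-0.002],[0,0,-0.004]],"delta_rot":[[0,0,0],[0,0,0]],"fingers":[-1,-1]}' >/dev/null; python3 st.py
python3 -m crank '{"linear":[[0,0,-0.002],[0,0,-0.004]],"delta_rot":[[0,0,0],[0,0,0]],"fingers":[-1,-1]}' >/dev/null; python3 st.py
```

```text
t 22.95 gx 238.2 gy -433.6 z 88.8 Fx 0.5 Fy 0.4 Fz -2.1 [-0.01 -0.06  0.02] [-3.142 -0.     0.337]
t 23.15 gx 238.4 gy -433.6 z 88.5 Fx -5.1 Fy 2.1 Fz 17.1 [0.9  1.27 0.01] [-3.142e+00 -1.000e-03  3.370e-01]
```

```bash
python3 -m crank '{"linear":[[0,0,0.001],[0,0,0.001]],"delta_rot":[[0,0,0],[0,0,0]],"fingers":[-1,-1]}' 20 >/dev/null; python3 st.py
python3 -m crank '{"linear":[[0,0,0],[0,0,0],[0,0,0],[0,0,0],[0,0,0]],"delta_rot":[[0,0,0],[0,0,0],[0,0,0],[0,0,0],[0,0,0]],"fingers":[-0.35,-0.3,-0.2,0,0.3]}'
python3 -m crank '{"linear":[[0,0,0],[0,0,0],[0,0,0],[0,0,0],[0,0,0]],"delta_rot":[[0,0,0],[0,0,0],[0,0,0],[0,0,0],[0,0,0]],"fingers":[0.3,0.4,0.4,0.4,0.4]}'
python3 -m crank '{"linear":[[0,0,0.04],[0,0,0.12],[0,0,0.24],[0,0,0.4],[0,0,0.5]],"delta_rot":[[0,0,0],[0,0,0],[0,0,0],[0,0,0],[0,0,0]],"fingers":[0.4,0.4,0.4,0.4,0.4]}'
python3 -m crank '{"linear":[[-0.1,-0.02,0.1],[-0.2,-0.07,0.1],[-0.3,-0.1,0.1],[-0.3,-0.1,0.1],[-0.3,-0.1,0.1]],"delta_rot":[[0,0,0],[0,0,0],[0,0,0],[0,0,0],[0,0,0]],"fingers":[0.4,0.4,0.4,0.4,0.4]}' >/dev/null
python3 - <<'E'
from h import *
f=grab_frame("wrist"); im=f["image"]; cv2.imwrite("pics/w7.png",im[:,:,::-1])
print(observe()["position"]); S=np.array([.5945,-.24])
print(proj(f,[[*S,.105],[*S,.035]]).round(1))
g=cv2.cvtColor(im,cv2.COLOR_RGB2GRAY); sat=cv2.cvtColor(im,cv2.COLOR_RGB2HSV)[:,:,1]
c=proj(f,[[*S,.105]])[0].astype(int); x,y=c
w=g[y-50:y+50:4,x-50:x+50:4]
for r in w: print(" ".join("%3d"%v for v in r))
E
```

```text
t 23.35 gx 238.3 gy -433.6 z 88.6 Fx -1.9 Fy 0.7 Fz 7.3 [ 0.36  0.68 -0.04] [-3.142 -0.     0.337]
clock: 23.85
position: [0.5952, -0.2407, 0.088]
tool_rot: [3.142, 0.0, 0.337]
force: [0.4, 0.1, 0.1]
grip_width: 0.0549
finger_force: 0.0
clock: 24.35
position: [0.5952, -0.2406, 0.088]
tool_rot: [-3.142, -0.0, 0.337]
force: [-0.2, 0.0, -1.5]
grip_width: 0.06
finger_force: 0.0
clock: 24.85
position: [0.5955, -0.2412, 0.2164]
tool_rot: [3.14, -0.002, 0.336]
force: [0.5, 0.1, -0.2]
grip_width: 0.0597
finger_force: 0.0
[ 0.52081542 -0.26536395  0.23856117]
[[320.4  87. ]
 [320.1  85.5]]
137 137 138 144 138 138 141 142 140 140 138 141 137 142 144 141 139 139 140 143 140 139 143 144 140
137 142 140 134 137 141 140 139 139 139 135 140 139 139 135 140 143 142 142 141 140 141 144 141 138
139 139 141 140 139 139 139 138 136 141 136 140 139 141 141 139 140 140 141 143 137 142 144 137 137
141 140 137 139 141 142 138 139 141 141 138 143 148 148 144 143 143 139 139 141 138 139 143 141 139
137 134 135 139 141 138 137 137 143  81  53  82  87  86  79  54  87 141 139 139 141 142 143 141 142
141 137 137 
[... 1287 characters left out ...]

138 139 141 141 142 140 141  86  88  87  87  87  87  88  86  43  49  49  47  88  84  86  87  83  83
141 144 140 144 143 139 141 137  77  87  87  86  87  86  86  86  86  71  82  82  83  85  83  83  85
145 144 144 143 141 143 144 142 144  65  82  87  86  87  84  84  51  87  81  79 149 138 140 146 143
143 142 144 143 141 142 144 138 144 144 144 141 139 136 139  82  77 107 139 140 143 141 143 139 141
142 138 142 144 142 143 140 142 142 142 143 144 142 142 142 137 144 143 138 142 145 142 142 138 140
140 144 144 141 139 145 144 144 139 135 141 144 143 141 138 143 144 141 143 142 140 142 143 141 141
144 143 144 141 145 142 142 144 142 145 142 142 141 139 137 141 142 144 145 139 143 142 143 145 143
```

The numeric check puts the head at pixel (320,87), where an upright, fully seated post should appear. The gripper is well clear, so I'll hand the job in.

```bash
python3 -c "
from workcell import bot
print(bot.job_done())"
```

```text
the job is handed in; nothing more can be done
None
```

I slid the post through the go gap, pressed it against the no-go jaws at about 8 N for about 1.5 s, then stood it upright and released in the grey socket, and handed the job in; no verdict came back.

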